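# Seat the mould's cover plate on its pins and close the keeper

## Robot

A 7-joint arm with a two-finger parallel gripper is mounted at the origin on a cart in front of the work surface, level with it; the furniture and walls round the work are solid. World frame = base frame: x ahead of the robot, y to its left, z up, the work surface at z = 0. Lengths are in m, angles in rad, forces in N, time in s.
With the tool pointing down it reaches from about 0.425 to 0.95 m from the base axis. Payload 4.7 kg.
Tool frame: the origin (TCP) lies at the very end of the fingers, on their centre line; the grasp point (between the pads) lies 19 mm behind it (ctrl.pinch_z is the distance from the TCP to the grasp point, in m); z points along the fingers, y is the direction in which the jaws open and shut (so a half turn about z gives the same grasp; the last joint's range is limited). The gripper opens to 87 mm and grips with 3 to 60 N. Pads are 19 mm wide; open, the fingers measure 117 mm over their backs; the gripper's body (75 mm by 190 mm) begins 51 mm behind the grasp point.
Start: joints at [-1.294, 0.469, -0.049, 1.532, 0.024, 1.141, -0.082], TCP at [0.203, 0.644, 0.185] pointing down, gripper open.
Joint ranges: [-2.59, 2.59], [-0.33, 1.99], [-1.39, 1.29], [0.1, 2.45], [-1.04, 4.18], [0.21, 1.99], [-2.66, 2.66]. Speed limits (rad/s): [2.57, 2.57, 3.14, 3.14, 3.14, 3.14, 3.14].

## Interface

Orientations are given as a unit quaternion [w, x, y, z].
In Python, from plant import ctrl gives the robot as it stands. The module is installed in compiled form; this text tells all that it offers.
- The arm moves only by the tool apply_moves, never from a script. Its argument "deltas" is one flat list of numbers, 4 for each row, row after row: the shift along the world's x, y, z in mm, then the turn about the world's z in rad. A call has 1 to 12 rows; each row is the pose to reach, as a shift and turn from the pose measured when the call began; what a row does not reach only later rows make up. A row lasts 1/12 s, in which the tool goes at most 41.7 mm and 7.16 degrees, less where a joint would pass 70% of its speed; a pose out of reach is approached as far as the arm can. A call with a gripper value outside its range is refused whole. "jaw" is the closure, from 0 (fully open) to 1 (shut), set as the call begins (left out, the last holds). The fingers move at their own pace and stop on an object; "newtons" is the grip in N (left out, the last holds). Time passes only in rows, so rows that repeat a pose let the fingers close. It gives the time, the measured TCP pose, the force and the opening at its end, in the units of the state.
- ctrl.get_obs(): the state, without advancing time (a new reading comes with each control period).
- ctrl.get_image(name): name is "scene" or "top" or "wrist"; returns a dict with "pixels" (420x560x3 uint8, red, green, blue), "fx", "fy", "cx", "cy" (pixels), "pose" (4x4, takes a point from camera to world coordinates); the wrist camera has in their place "hand_eye" (4x4, takes a point from camera to tool coordinates, whose origin is the TCP and whose axes are the flange's). Camera axes: x right, y down, z forward; pixel columns grow to the right and rows downward; lengths in m; the calibration is good to about 2 mm. A picture is of the moment at which its call begins: read the wrist's pose just before it. There is no depth.
- ctrl.hand_in(): hands the job in, once; it reports no verdict.
The state is a dict: "time_s": time; "joints": joint angles; "dq": joint speeds; "tau": joint torques, N m; "position": TCP position; "tcp_rot": TCP orientation; "ft_force": force on the tool from outside, world axes, zero at the start; "wrist_torque": the same for the moment, N m; "gripper_width": opening from 0.0 (shut) to 1.0 (fully open).
Only numpy, scipy, OpenCV 4.12 (cv2) and the standard library are available. Lean on these libraries where they do the work, as an engineer would, in place of code of your own. Each camera call takes 0.05 s, during which the arm holds its last target.

## Task

The cover plate has been laid down askew on the mould base and rides up on the two locating pins. Without picking it up, nudge it sideways with the fingertips until its two pin holes drop over the pins and it lies flat on the base; only then push the swing keeper round by its knob until it points straight in over the plate. Leave the plate seated, and do not disturb the brush, the glass lump or the jacks lying about.

Things in the scene. Friction and masses are not known exactly. Their poses are not given: they have to be found in the camera images.
- mould_base: Dark steel slab 240 x 200 x 20 mm (x, y, z), fixed. Origin: centre of its underside, its top 20 mm above; x runs away from the robot at yaw 0. Two steel locating pins stand on top at x = +10, y = +32 and -32 mm: 12 mm diameter, 9 mm tall, the upper 4 mm tapering to 6 mm. The seated plate's origin is at x = -20, y = 0, z = 20 mm in this frame, axes parallel.
- cover_plate: Loose bright aluminium plate 130 x 110 x 12 mm (x, y, z), 0.3 to 0.65 kg. Origin: centre of its underside, axes along its sides. Starts 17 to 25 mm short of its seat (towards base -x), up to 12 mm off in y, up to 0.1 rad askew, its near edge on the base, its far part up on both pins (tilt about 0.075 rad). Its 31 mm hole at x = -20 mm is for nothing here.
- pin_left (a point): Top centre of the pin at base y = +32 mm, for the round hole.
- pin_right (a point): Top centre of the pin at base y = -32 mm, for the slot.
- cover_plate_hole0 (a point): Centre of the plate's round 15 mm through hole, at its upper face: plate x = +30, y = +32, z = +12 mm. It goes over the left pin.
- cover_plate_hole1 (a point): Centre of the plate's through slot, 15 mm in x by 21 mm in y, at its upper face: plate x = +30, y = -32, z = +12 mm. It goes over the right pin.
- keeper_pivot (a point): Axis of the swing keeper, on the base's top at base x = +75 mm, y = 0.
- keeper_knob (a point): Top centre of the keeper's black upright knob, 14 mm diameter, 26 mm tall, top 46.5 mm above the base's top, 60 mm from the pivot axis. It stands on a flat steel arm 14 mm wide, 6 mm thick, running 10 mm past the knob. The arm's underside is 14.5 mm above the base's top, 2.5 mm over the seated plate; an unseated plate is in its way.
- keeper (a joint): Angle of the swing keeper, rad: 0 = arm along base +y, beside the plate's far edge; growing anticlockwise seen from above; 1.57 = end stop, arm pointing along base -x over the plate, between the pins. Starts at 0 to 0.25. It turns with light friction (about 1 N at the knob) and stays where it is left.
- brush: Flat dusting brush with a red handle, 186 x 30 x 20 mm, loose beside the base on its -y side. Origin: centre of its underside. Not to be moved.
- cullet: Lump of pale green glass 43 x 49 x 26 mm, loose beside the base on its +y side. Origin: centre of its underside. Not to be moved.
- jacks: Dark steel spring jacks (large tongs) 265 x 58 x 13 mm, lying loose farther to the robot's right. Origin: centre of the underside. Not to be moved.

How it is judged:
On the way:
1. the plate has dropped over both pins and lies flat, the keeper still swung away (horizontal distance between cover_plate_hole0 and pin_left below 0.004 m and horizontal distance between cover_plate_hole1 and pin_right below 0.005 m and z of cover_plate in the frame of mould_base below 0.022 m and angle between the z axis of cover_plate and the z axis of mould_base, either way round below 0.025 rad and value of joint keeper below 0.6 rad), for 0.2 s.
At the end, for the whole second after the job is handed in: The cover plate lies flat on the base (underside within 2 mm of the base's top, tilt under 0.025 rad), its round hole within 4 mm of the left pin's axis and its slot within 5 mm of the right pin's; the keeper, closed after the plate was seated, stands at 1.35 rad or more; the plate is at rest (horizontal distance between cover_plate_hole0 and pin_left below 0.004 m and horizontal distance between cover_plate_hole1 and pin_right below 0.005 m and z of cover_plate in the frame of mould_base below 0.022 m and angle between the z axis of cover_plate and the z axis of mould_base, either way round below 0.025 rad and value of joint keeper above 1.35 rad and linear speed of cover_plate below 0.01 m/s); the robot touches nothing.
It fails at once if the cover plate is lifted or tipped up (z of cover_plate in the frame of mould_base above 0.042 m or angle between the z axis of cover_plate and the z axis of mould_base, either way round above 0.25 rad).
It fails at once if the brush, the glass lump or the jacks are moved by more than 25 mm (distance of any of brush, cullet, jacks from where it was at the start of the episode above 0.025 m).
It also fails if it takes over 72 s, if anything falls off the work surface, if the arm or the gripper's body presses on something with over 40 N, if the wrist force passes 120 N, or if a joint passes its speed limit or range.

## Working session

There is one attempt and no reset: what is moved stays moved. The work goes in short steps, Python scripts to look and compute and a tool call to move; the robot and the scene stay as the last step left them, time stands still between calls to the robot, and variables do not carry over. Pictures are saved under pics/ and viewed, and the job is handed in when it is done.

Besides the shell and the picture viewer there is one more tool, called after "Call:" as name(argument=value, ...) on one line, values as JSON. apply_moves: Moves the arm, as the interface text tells. Its arguments: {"type":"object","properties":{"deltas":{"type":"array"},"jaw":{"type":"number"},"newtons":{"type":"number"}},"required":["deltas"]}

```bash
mkdir -p pics; cat > h.py <<'E'
import numpy as np, cv2
from plant import ctrl
def save(n,fn,up=1):
    im=ctrl.get_image(n); p=im["pixels"][:,:,::-1]
    if up!=1: p=cv2.resize(p,None,fx=up,fy=up)
    cv2.imwrite("pics/"+fn,p); return im
def ray(im,u,v,z,pose=None):
    P=np.array(im["pose"]) if pose is None else pose
    d=P[:3,:3]@np.array([(u-im["cx"])/im["fx"],(v-im["cy"])/im["fy"],1.]); o=P[:3,3]
    return o+d*(z-o[2])/d[2]
def proj(im,p):
    P=np.linalg.inv(np.array(im["pose"])); q=P[:3,:3]@np.array(p)+P[:3,3]
    return np.array([im["fx"]*q[0]/q[2]+im["cx"],im["fy"]*q[1]/q[2]+im["cy"]])
E
python3 - <<'E'
from h import *
o=ctrl.get_obs();print(o)
for n in("scene","top"):
    im=save(n,n+"0.png",1.4);print(n,im["fx"],im["cx"],im["cy"],np.round(im["pose"],3).tolist())
    np.savez("pics/"+n+"0.npz",**im)
E
```

```text
{'time_s': 0.0, 'joints': array([-1.2939013 ,  0.46947683, -0.04862439,  1.53369594,  0.02411982,
        1.14098696, -0.08231015]), 'dq': array([-0.00148801, -0.00042738,  0.00041147,  0.00038514,  0.00268363,
        0.0005535 ,  0.00043223]), 'tau': array([-1.17070686e-03, -5.07981312e+01, -8.09877017e-02, -2.36151087e+01,
       -6.13299175e-02,  3.81766458e-02,  1.80616425e-04]), 'position': array([0.20298804, 0.64304823, 0.18417489]), 'tcp_rot': array([-1.12662701e-04,  1.52274691e-01,  9.88337715e-01, -9.83823397e-04]), 'ft_force': array([0.1215252 , 0.88995642, 0.12117628]), 'wrist_torque': array([ 0.06659924, -0.02541191, -0.00230592]), 'gripper_width': 0.9953819320546182}
scene 433.82422986983266 281.66901047677794 210.9361064744419 [[0.538, -0.499, 0.679, -0.031], [-0.843, -0.327, 0.428, -0.408], [0.008, -0.802, -0.597, 0.625], [0.0, 0.0, 0.0, 1.0]]
top 383.3612461044595 278.9277241301549 204.33570268337712 [[0.029, -0.997, 0.068, 0.494], [-1.0, -0.028, 0.008, -0.033], [-0.006, -0.068, -0.998, 1.032], [0.0, 0.0, 0.0, 1.0]]
```

View pics/scene0.png

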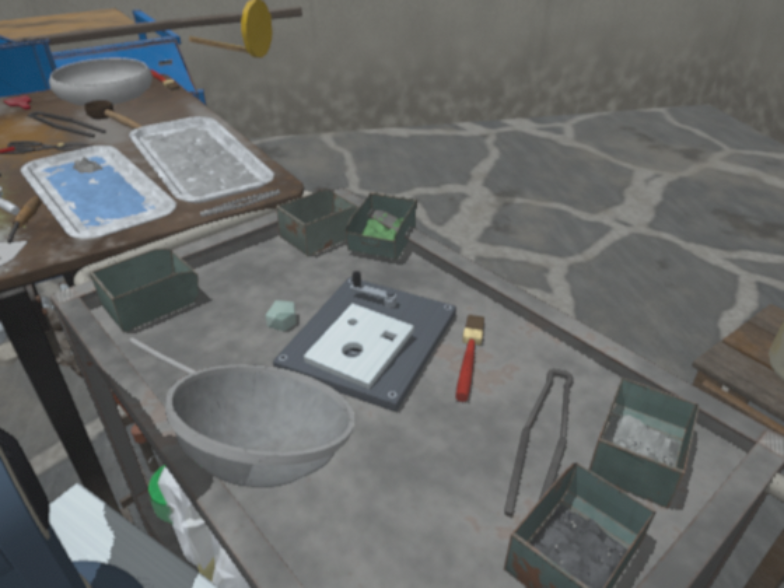

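View pics/top0.png

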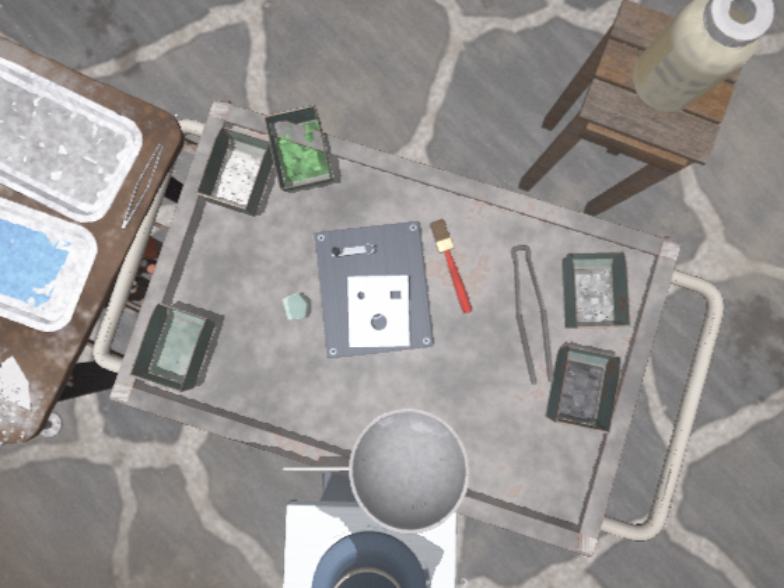

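```bash
python3 - <<'E'
from h import *
for n,(x0,y0,x1,y1) in dict(top=(195,145,365,265),scene=(180,180,340,300)).items():
    im=np.load(f"pics/{n}0.npz"); c=im["pixels"][y0:y1,x0:x1,::-1]
    cv2.imwrite(f"pics/{n}0z.png",cv2.resize(c,None,fx=4.6,fy=4.6,interpolation=cv2.INTER_CUBIC))
    print(n,"tcp px",proj(im,ctrl.get_obs()["position"]), proj(im,[0,0,0]))
im=save("wrist","w0.png");print(np.round(im["hand_eye"],4).tolist(),im["fx"])
E
```

```text
top tcp px [-34.00489051 355.75565018] [263.26753626 420.45836099]
scene tcp px [-98.08801784 157.86333705] [ 28.34353578 479.68125451]
[[-0.0006, -0.9636, -0.2672, 0.0743], [1.0, -0.0007, 0.0004, 0.0001], [-0.0005, -0.2672, 0.9636, -0.199], [0.0, 0.0, 0.0, 1.0]] 352.68165277672523
```

View pics/top0z.png

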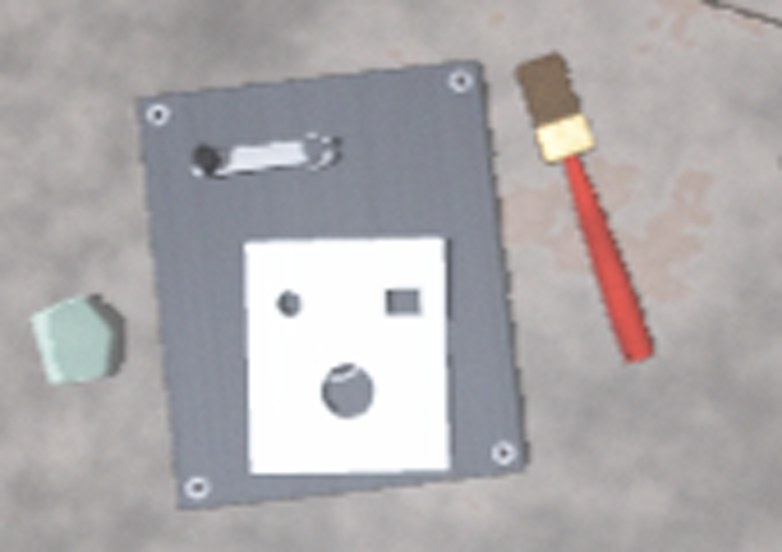

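View pics/scene0z.png

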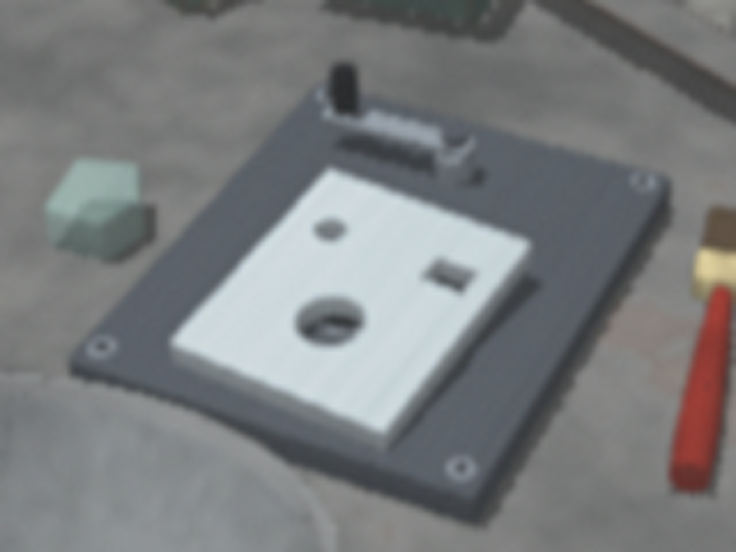

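View pics/w0.png

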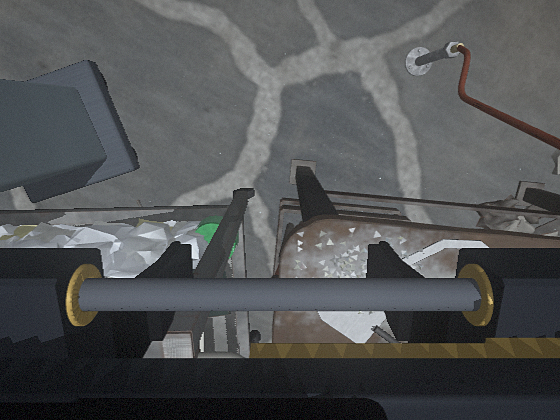

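```bash
cat >> h.py <<'E'
def quad(mask):
    cs,_=cv2.findContours(mask,cv2.RETR_EXTERNAL,cv2.CHAIN_APPROX_NONE); c=max(cs,key=cv2.contourArea)
    h=cv2.convexHull(c); ar=cv2.contourArea(c)
    for e in np.linspace(2,25,47):
        a=cv2.approxPolyDP(h,e,True)
        if len(a)==4: break
    a=a[:,0].astype(float)
    # refine: line fit per side using contour points near side
    pts=c[:,0].astype(float); L=[]
    for i in range(4):
        p,q=a[i],a[(i+1)%4]; d=(q-p)/np.linalg.norm(q-p); n=np.array([-d[1],d[0]])
        t=(pts-p)@d/np.linalg.norm(q-p); s=abs((pts-p)@n)
        k=pts[(t>.12)&(t<.88)&(s<2.5)]
        vx,vy,x,y=cv2.fitLine(k.astype(np.float32),cv2.DIST_HUBER,0,.01,.01).ravel()
        L.append((np.array([x,y]),np.array([vx,vy])))
    out=[]
    for i in range(4):
        (p,d),(q,e)=L[i-1],L[i]
        s=np.linalg.solve(np.c_[d,-e],q-p); out.append(p+d*s[0])
    return np.array(out),ar
def masks(px):
    hsv=cv2.cvtColor(px,cv2.COLOR_RGB2HSV)
    return hsv
E
python3 - <<'E'
from h import *
for n,(x0,y0,x1,y1) in dict(top=(215,145,315,265),).items():
    im=np.load(f"pics/{n}0.npz"); px=im["pixels"]; h=masks(px)
    for (u,v) in [(235,190),(240,250),(300,240),(262,210),(220,230),(320,220),(240,180),(262,178)]: print((u,v),px[v,u],h[v,u])
E
```

```text
(235, 190) [132 136 148] [113  28 148]
(240, 250) [165 171 184] [111  26 184]
(300, 240) [139 146 157] [108  29 157]
(262, 210) [254 254 255] [120   1 255]
(220, 230) [183 179 178] [  6   7 183]
(320, 220) [186 180 179] [  4  10 186]
(240, 180) [80 80 85] [120  15  85]
(262, 178) [135 138 149] [114  24 149]
```

```bash
cat >> h.py <<'E'
def basequad(im,roi):
    x0,y0,x1,y1=roi; px=np.array(im["pixels"]); h=cv2.cvtColor(px,cv2.COLOR_RGB2HSV)
    b=px[:,:,2].astype(int)-px[:,:,0]
    m=((b>=6)&(h[:,:,0]>100)&(h[:,:,0]<130)).astype(np.uint8)*255
    w=(px.min(2)>225).astype(np.uint8)*255
    R=np.zeros_like(m); R[y0:y1,x0:x1]=255
    m&=R; w&=R
    m=cv2.morphologyEx(m|w,cv2.MORPH_OPEN,np.ones((3,3),np.uint8))
    return m,w
E
python3 - <<'E'
from h import *
im=np.load("pics/top0.npz"); m,w=basequad(im,(215,145,320,265))
cv2.imwrite("pics/m.png",cv2.resize(np.hstack([m,w])[140:270],None,fx=.7,fy=.7) if 0 else cv2.resize(np.hstack([m[140:270,200:330],w[140:270,200:330]]),None,fx=3,fy=3))
q,a=quad(m);print(q,a)
P=np.array([ray(im,u,v,.02) for u,v in q]);print(np.round(P,4))
print("sides",[round(float(np.linalg.norm(P[i]-P[i-1])),4) for i in range(4)],P.mean(0))
q,a=quad(w);print(q,a)
Pp=np.array([ray(im,u,v,.032 if v>230 else .0415) for u,v in q]);print(np.round(Pp,4))
print("sides",[round(float(np.linalg.norm(Pp[i]-Pp[i-1])),4) for i in range(4)],Pp.mean(0))
# bowl triangulate
s=np.load("pics/scene0.npz")
def o_d(im,u,v):
    return np.array(im["pose"])[:3,3], np.array(im["pose"])[:3,:3]@np.array([(u-im["cx"])/im["fx"],(v-im["cy"])/im["fy"],1.])
def tri(a,b):
    o1,d1=o_d(im,*a);o2,d2=o_d(s,*b)
    t=np.linalg.lstsq(np.c_[d1,-d2],o2-o1,rcond=None)[0]; return (o1+d1*t[0]+o2+d2*t[1])/2,np.linalg.norm(o1+d1*t[0]-o2-d2*t[1])
print("bowl",tri((409/1.4,470/1.4),(260/1.4,412/1.4)))
# knob top: top view, scene view
z=4.6
print("knob",tri((195+207/z,145+155/z),(180+342/z,180+68/z)))
print("pivot",tri((195+318/z,145+150/z),(180+455/z,180+143/z)))
E
```

```text
[[297.8795  158.21477]
 [308.44928 246.53734]
 [233.86665 254.97078]
 [225.0035  166.33192]] 6604.5
[[ 0.6872 -0.0717  0.02  ]
 [ 0.4537 -0.1053  0.02  ]
 [ 0.4261  0.0897  0.02  ]
 [ 0.66    0.122   0.02  ]]
sides [0.1955, 0.2359, 0.197, 0.2362] [0.55676029 0.00866873 0.02      ]
[[289.78378 196.44756]
 [291.4477  245.57565]
 [249.      247.43373]
 [249.      198.23071]] 2046.5
[[ 0.5824 -0.0524  0.0415]
 [ 0.4554 -0.0603  0.032 ]
 [ 0.4474  0.0497  0.032 ]
 [ 0.5748  0.0532  0.0415]]
sides [0.1059, 0.1275, 0.1103, 0.1277] [ 0.51499449 -0.00247292  0.03675   ]
bowl (array([ 0.25896875, -0.06368112,  0.15442682]), np.float64(0.000576185700312146))
knob (array([0.6213167 , 0.0758741 , 0.06755416]), np.float64(0.0010858642469103088))
pivot (array([0.6298229 , 0.01564778, 0.0407178 ]), np.float64(8.223295695970359e-05))
```

View pics/m.png

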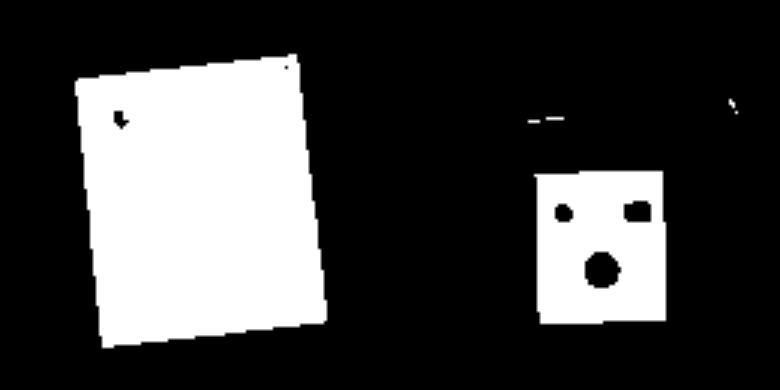

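Call:
apply_moves(deltas=[40,-25,30,-0.1,80,-60,60,-0.2,115,-95,65,-0.3,145,-130,65,-0.4,170,-165,65,-0.5,195,-200,65,-0.6,215,-235,65,-0.7,230,-270,65,-0.8,240,-305,65,-0.9,250,-340,65,-1.0,255,-370,65,-1.1,255,-370,65,-1.1], jaw=0.45)

```text
time_s: 1.15
position: [0.46, 0.2661, 0.2495]
tcp_rot: [0.001, 0.651, 0.759, -0.001]
ft_force: [-0.1, 0.1, 0.3]
gripper_width: 0.551
```

Call:
apply_moves(deltas=[10,-40,0,0,20,-80,0,0,30,-120,0,0,40,-160,0,0,50,-200,0,0,60,-240,0,0,70,-275,0,0,80,-305,0,0,90,-330,0,-0.013,100,-350,0,-0.013,101,-358,0,-0.013,101,-358,0,-0.013])

```text
time_s: 2.15
position: [0.5606, -0.0944, 0.2492]
tcp_rot: [0.001, 0.657, 0.754, -0.002]
ft_force: [-0.7, -0.3, -1.0]
gripper_width: 0.547
```

```bash
cat >> h.py <<'E'
from scipy.spatial.transform import Rotation as R
def wrist(fn):
    o=ctrl.get_obs(); im=dict(ctrl.get_image("wrist"))
    q=o["tcp_rot"]; T=np.eye(4); T[:3,:3]=R.from_quat([q[1],q[2],q[3],q[0]]).as_matrix(); T[:3,3]=o["position"]
    im["pose"]=T@np.array(im["hand_eye"]); cv2.imwrite("pics/"+fn+".png",im["pixels"][:,:,::-1]); np.savez("pics/"+fn+".npz",**im)
    y=T[:2,1]; print("t",round(o["time_s"],2),"tcp",np.round(o["position"],4),"yaw",round(float(np.arctan2(y[1],y[0])),4),"F",np.round(o["ft_force"],1),"w",round(float(o["gripper_width"]),3))
    return im
E
python3 - <<'E'
from h import *
wrist("w1")
E
```

```text
t 2.15 tcp [ 0.5606 -0.0944  0.2492] yaw 0.1362 F [-0.7 -0.3 -1. ] w 0.547
```

View pics/w1.png

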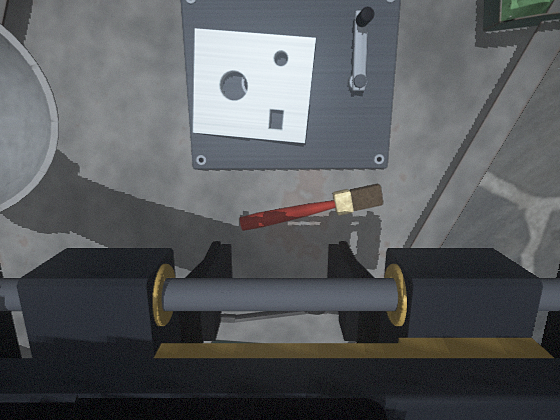

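```bash
cat >> h.py <<'E'
BC=np.array([0.5568,0.0087]); BY=0.140
def tobase(p,c=None,y=None):
    c=BC if c is None else c; y=BY if y is None else y
    d=np.array(p)[...,:2]-c; return np.stack([d[...,0]*np.cos(y)+d[...,1]*np.sin(y),-d[...,0]*np.sin(y)+d[...,1]*np.cos(y)],-1)
def fromspec(b):
    return BC+np.array([b[0]*np.cos(BY)-b[1]*np.sin(BY),b[0]*np.sin(BY)+b[1]*np.cos(BY)])
def holes(w):
    cs,hi=cv2.findContours(w,cv2.RETR_CCOMP,cv2.CHAIN_APPROX_NONE); i=max(range(len(cs)),key=lambda k:cv2.contourArea(cs[k]))
    out=[]
    for k,c in enumerate(cs):
        if hi[0][k][3]==i and cv2.contourArea(c)>20:
            x,y,ww,hh=cv2.boundingRect(c); out.append((round(x+ww/2-.5,1),round(y+hh/2-.5,1),ww-2,hh-2))
    return out
E
python3 - <<'E'
from h import *
im=np.load("pics/w1.npz"); px=im["pixels"]
m,w=basequad(im,(170,0,420,180))
g=cv2.cvtColor(px,cv2.COLOR_RGB2GRAY)
print(px[80,300],px[100,350],px[100,170],px[100,410],px[165,300],px[175,300])
cv2.imwrite("pics/m.png",np.hstack([m[:200,150:430],w[:200,150:430]]))
q,a=quad(w);print("plate",q)
print(holes(w))
E
```

```text
[229 237 243] [ 99 106 117] [123 127 129] [133 134 134] [ 92  98 108] [138 132 134]
plate [[192.45752   28.492043]
 [314.61298   38.08209 ]
 [304.67523  128.25769 ]
 [210.0401    96.122086]]
[(294.5, 120.0, 20, 9), (295.0, 107.0, 21, 7), (269.5, 105.5, 10, 4), (297.0, 98.0, 19, 5), (292.0, 93.0, 15, 3), (258.5, 94.0, 22, 5), (302.0, 90.5, 11, 2), (255.5, 82.5, 10, 2), (280.5, 58.0, 16, 17), (304.0, 44.5, 17, 4), (252.0, 40.5, 9, 4), (221.5, 37.0, 52, 15)]
```

View pics/m.png

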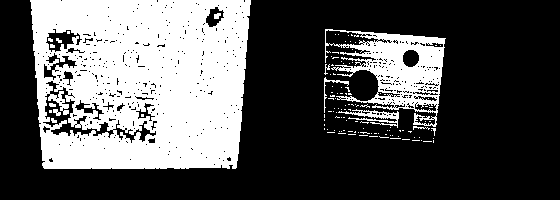

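```bash
sed -i 's/px.min(2)>225/px.min(2)>thr/; s/def basequad(im,roi)/def basequad(im,roi,thr=225)/' h.py
cat >> h.py <<'E'
def plate(im,roi,thr=175,ztop=(.032,.0415),flat=False):
    m,w=basequad(im,roi,thr); w=cv2.morphologyEx(w,cv2.MORPH_CLOSE,np.ones((3,3),np.uint8)); 
    q,a=quad(w); return m,w,q
E
python3 - <<'E'
from h import *
im=np.load("pics/w1.npz")
m,w,q=plate(im,(170,0,420,180))
P=np.array([ray(im,u,v,.032+.075*.13*(u>255)) for u,v in q]); print("plate px",np.round(q,1).tolist()); 
PB=tobase(P)*1000; print("base mm",np.round(PB,1).tolist(),"sides",[round(float(np.linalg.norm(PB[i]-PB[i-1])),1) for i in range(4)])
print(holes(w))
for u,v,a,b in holes(w):
    z=.032+.075*(.095 if u>260 else .045); print("hole",(u,v),np.round(tobase(ray(im,u,v,z))*1000,1))
m=cv2.morphologyEx(m|w,cv2.MORPH_CLOSE,np.ones((5,5),np.uint8))
qb,a=quad(m);print("base px",np.round(qb,1).tolist())
B=np.array([ray(im,u,v,.02) for u,v in qb]);print(np.round(B,4).tolist(),"side",[round(float(np.linalg.norm(B[i]-B[i-1])),4) for i in range(4)])
print(np.round(tobase(B)*1000,1).tolist())
E
```

```text
plate px [[194.0, 28.399999618530273], [314.79998779296875, 37.70000076293945], [303.79998779296875, 142.0], [194.0, 131.6999969482422]]
base mm [[-102.9, 54.9], [26.0, 43.5], [16.0, -65.0], [-110.4, -53.5]] sides [108.7, 129.4, 108.9, 126.9]
[(276.0, 119.0, 15, 21), (233.5, 85.5, 28, 30), (280.5, 58.0, 14, 15)]
hole (276.0, 119.0) [-15.5 -39.5]
hole (233.5, 85.5) [-62.3  -3.4]
hole (280.5, 58.0) [-10.2  24.1]
base px [[399.70001220703125, 0.0], [386.70001220703125, 167.60000610351562], [192.6999969482422, 168.1999969482422], [180.10000610351562, 0.0]]
[[0.6628, 0.1087, 0.02], [0.6884, -0.0719, 0.02], [0.4537, -0.1047, 0.02], [0.4275, 0.0767, 0.02]] side [0.2375, 0.1824, 0.237, 0.1833]
[[118.9, 84.2], [119.0, -98.2], [-117.9, -97.9], [-118.6, 85.3]]
```

Call:
apply_moves(deltas=[-12,3,-35,0.004,-24,6,-70,0.004,-34,8,-105,0.004,-34,8,-140,0.004,-34,8,-170,0.004,-34,8,-195,0.004,-34,8,-210,0.004,-34,8,-218,0.004,-34,8,-224,0.004,-34,8,-224,0.004])

```text
time_s: 3.03
position: [0.5262, -0.0829, 0.0247]
tcp_rot: [-0.001, 0.654, 0.756, -0.002]
ft_force: [-0.4, -0.5, 0.3]
gripper_width: 0.552
```

```bash
python3 - <<'E'
from h import *
wrist("w2"); print(tobase(ctrl.get_obs()["position"])*1000)
E
```

```text
t 3.03 tcp [ 0.5262 -0.0829  0.0247] yaw 0.1445 F [-0.4 -0.5  0.3] w 0.552
[-42.5484162  -86.93462954]
```

View pics/w2.png

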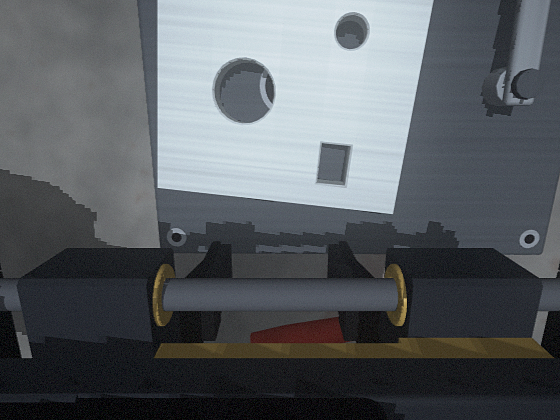

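Call:
apply_moves(deltas=[-0.4,3,0,-0.004,-0.8,6,0,-0.004,-1.1,8,0,-0.004,-1.4,10,0,-0.004,-1.7,12,0,-0.004,-1.7,12,0,-0.004])

```text
time_s: 3.58
position: [0.5252, -0.0707, 0.0257]
tcp_rot: [0.0, 0.656, 0.755, -0.001]
ft_force: [0.6, 0.1, -0.7]
gripper_width: 0.551
```

```bash
cat > st.py <<'E'
from h import *
import sys
o=ctrl.get_obs(); wrist(sys.argv[1]); print(np.round(tobase(o["position"])*1000,1), "z",round(o["position"][2]*1000,1))
E
python3 st.py w3
```

```text
t 3.58 tcp [ 0.5252 -0.0707  0.0257] yaw 0.1406 F [ 0.6  0.1 -0.7] w 0.551
[-42.4 -74.2] z 25.7
```

View pics/w3.png

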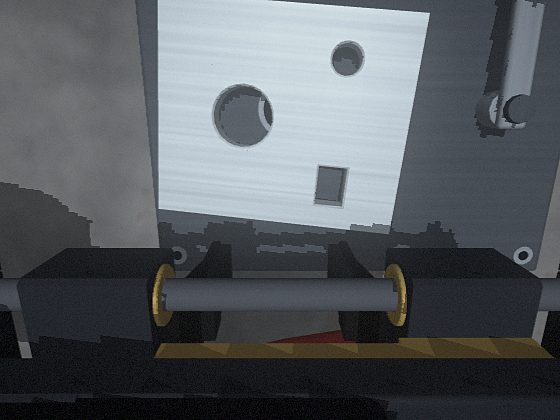

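Call:
apply_moves(deltas=[-0.3,2,-1,0,-0.6,4,-1,0,-0.8,6,-1,0,-0.8,6,-1,0])

```text
time_s: 3.97
position: [0.5242, -0.0644, 0.0245]
tcp_rot: [-0.0, 0.655, 0.755, -0.001]
ft_force: [-0.9, 0.4, -0.0]
gripper_width: 0.551
```

```bash
python3 st.py w4; cat > pl.py <<'E'
from h import *
import sys
# plate pose in wrist image, args: file, tilt
im=np.load(f"pics/{sys.argv[1]}.npz"); tilt=float(sys.argv[2]); thr=int(sys.argv[3]) if len(sys.argv)>3 else 150
px=im["pixels"]; w=((px.min(2)>thr)&(px[:,:,2].astype(int)>=px[:,:,0])).astype(np.uint8)*255; w[245:]=0; w=cv2.morphologyEx(w,cv2.MORPH_CLOSE,np.ones((3,3),np.uint8))
H=holes(w)
H=[(u,v,a,b,np.round(tobase(ray(im,u,v,.032+tilt*.095))*1000,1)) for u,v,a,b in H if a*b>100]
for h in H: print(h)
E
python3 pl.py w3 .075; python3 pl.py w4 .075
```

```text
t 3.97 tcp [ 0.5242 -0.0644  0.0245] yaw 0.1411 F [-0.9  0.4 -0. ] w 0.551
[-42.5 -67.8] z 24.5
(330.5, 185.5, 34, 40, array([-16. , -39.6]))
(242.5, 115.0, 60, 63, array([-62.2,  -3. ]))
(347.0, 58.0, 31, 35, array([-10.5,  23.9]))
(330.0, 197.5, 33, 40, array([-16.3, -39.5]))
(242.0, 127.5, 61, 62, array([-62.6,  -2.8]))
(346.5, 71.0, 32, 35, array([-10.7,  24.2]))
```

Call:
apply_moves(deltas=[-0.3,2,0,0,-0.6,4,0,0,-0.6,4,0,0])

```text
time_s: 4.27
position: [0.5236, -0.0601, 0.0245]
tcp_rot: [-0.0, 0.655, 0.755, -0.001]
ft_force: [0.1, 0.4, -0.3]
gripper_width: 0.551
```

```bash
python3 st.py w5; python3 pl.py w5 .075
```

```text
t 4.27 tcp [ 0.5236 -0.0601  0.0245] yaw 0.1414 F [ 0.1  0.4 -0.3] w 0.551
[-42.5 -63.5] z 24.5
(330.5, 205.5, 34, 40, array([-15.9, -39.7]))
(242.5, 136.0, 60, 61, array([-62.5,  -2.8]))
(346.5, 80.5, 32, 34, array([-10.5,  24.1]))
```

View pics/w5.png

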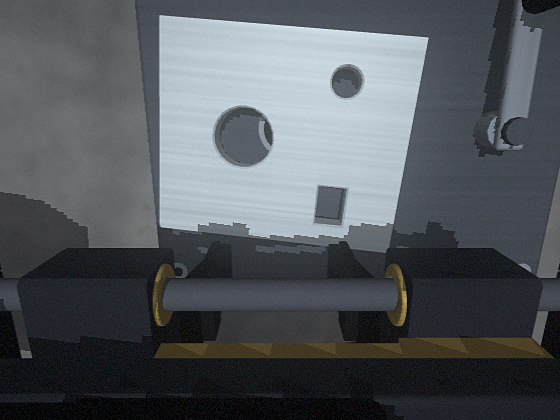

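Call:
apply_moves(deltas=[-0.2,1.5,0,0,-0.4,3,0,0,-0.4,3,0,0])

```text
time_s: 4.57
position: [0.5232, -0.0569, 0.0245]
tcp_rot: [-0.0, 0.655, 0.755, -0.001]
ft_force: [-0.9, 0.1, 0.3]
gripper_width: 0.547
```

```bash
python3 st.py w6; python3 pl.py w6 .075
```

```text
t 4.57 tcp [ 0.5232 -0.0569  0.0245] yaw 0.1419 F [-0.9  0.1  0.3] w 0.547
[-42.4 -60.3] z 24.5
(330.0, 210.5, 35, 40, array([-16. , -39.3]))
(242.5, 142.0, 60, 61, array([-62.5,  -2.6]))
(346.5, 87.5, 32, 34, array([-10.3,  24.1]))
```

View pics/w6.png

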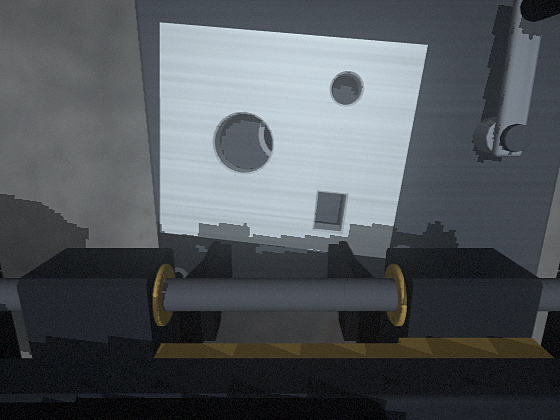

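```bash
python3 - <<'E'
from h import *
im=ctrl.get_image("scene"); np.savez("pics/s1.npz",**im); cv2.imwrite("pics/s1.png",cv2.resize(im["pixels"][160:330,150:370,::-1],None,fx=3.5,fy=3.5,interpolation=cv2.INTER_CUBIC))
p=np.array(ctrl.get_obs()["position"]); print((proj(im,p)-[150,160])*3.5)
E
```

```text
[456.94591933 333.23134896]
```

View pics/s1.png

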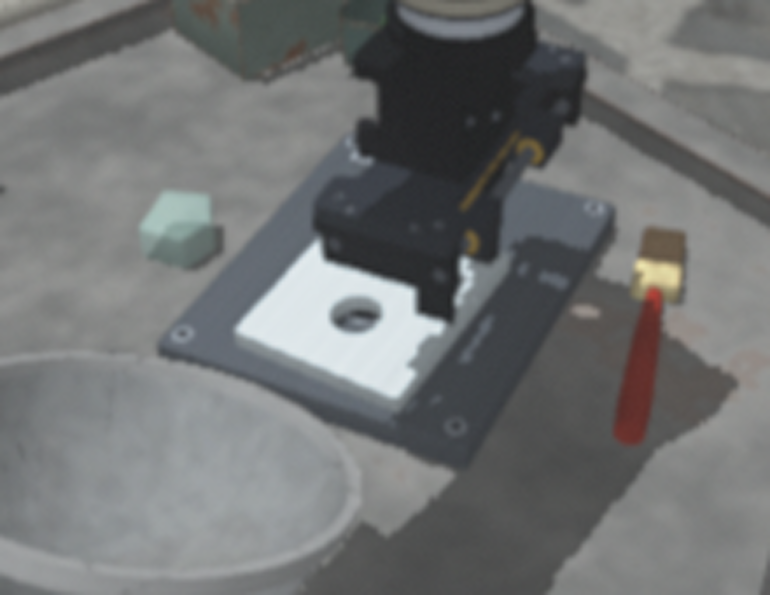

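```bash
python3 - <<'E'
from h import *
im=np.load("pics/s1.npz")
o=ctrl.get_obs(); b=tobase(o["position"])
f=lambda bx,by,z:np.round((proj(im,[*fromspec((bx,by)),z])-[150,160])*3.5)
for dx in(-.024,-.039):
  for dy in (-.0095,.0095):
    print(dx,dy,f(b[0]+dx,b[1]+dy,.0245),f(b[0]+dx,b[1]+dy,.045))
print("plate edge at x=-.07", f(-.07,-.058,.032+.003), f(-.07,-.058,.02+.003),"corner",f(-.110,-.054,.032),f(.0165,-.0655,.0417))
E
```

```text
-0.024 -0.0095 [455. 364.] [455. 337.]
-0.024 0.0095 [424. 354.] [424. 328.]
-0.039 -0.0095 [443. 381.] [443. 354.]
-0.039 0.0095 [413. 371.] [413. 344.]
plate edge at x=-.07 [432. 348.] [433. 364.] corner [395. 395.] [505. 254.]
```

```bash
python3 - <<'E'
from h import *
im=np.load("pics/s1.npz"); c=im["pixels"][220:285,225:305,::-1].astype(float)
c=np.clip((c/255)**.5*255,0,255).astype(np.uint8)
cv2.imwrite("pics/s1z.png",cv2.resize(c,None,fx=9,fy=9,interpolation=cv2.INTER_LINEAR))
E
```

```text
(no output)
```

View pics/s1z.png

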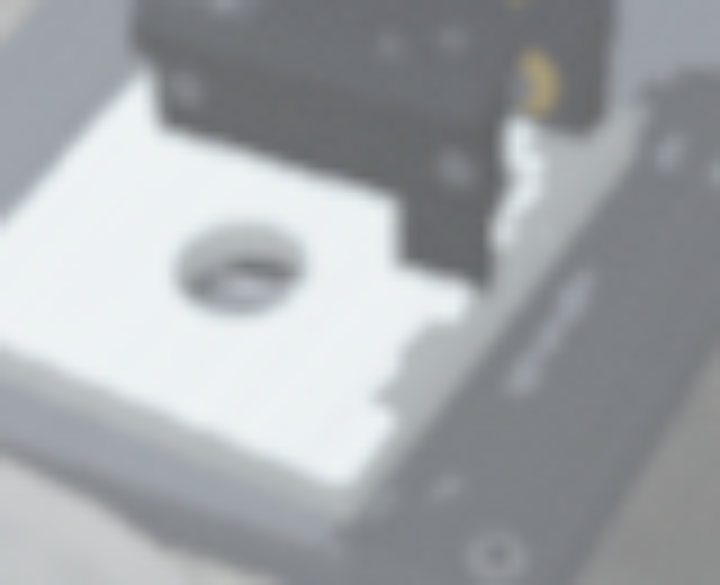

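```bash
python3 - <<'E'
from h import *
im=np.load("pics/w6.npz"); c=im["pixels"][225:350,190:370,::-1].astype(float)
c=np.clip((c/255)**.45*255,0,255).astype(np.uint8)
cv2.imwrite("pics/w6z.png",cv2.resize(c,None,fx=4.4,fy=4.4,interpolation=cv2.INTER_LINEAR))
E
```

```text
(no output)
```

View pics/w6z.png

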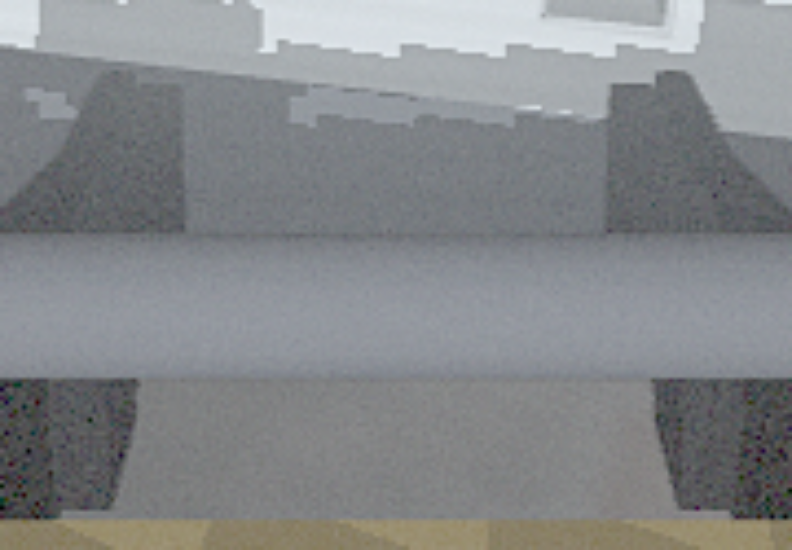

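Call:
apply_moves(deltas=[0.8,-6,0,-0.002,1.6,-12,0,-0.002,2.4,-18,0,-0.002,3.1,-24,0,-0.002,3.1,-24,-6,-0.002,3.1,-24,-12,-0.002,3.1,-24,-12,-0.002])

```text
time_s: 5.25
position: [0.5252, -0.081, 0.0111]
tcp_rot: [-0.001, 0.656, 0.755, -0.002]
ft_force: [-0.8, 0.2, 0.8]
gripper_width: 0.548
```

```bash
python3 st.py w7; python3 - <<'E'
from h import *
print(ctrl.pinch_z)
im=ctrl.get_image("scene"); np.savez("pics/s2.npz",**im)
c=im["pixels"][200:300,215:325,::-1].astype(float);c=np.clip((c/255)**.5*255,0,255).astype(np.uint8)
cv2.imwrite("pics/s2.png",cv2.resize(c,None,fx=6,fy=6,interpolation=cv2.INTER_LINEAR))
E
```

```text
t 5.25 tcp [ 0.5252 -0.081   0.0111] yaw 0.1395 F [-0.8  0.2  0.8] w 0.548
[-43.8 -84.4] z 11.1
0.0187
```

View pics/s2.png

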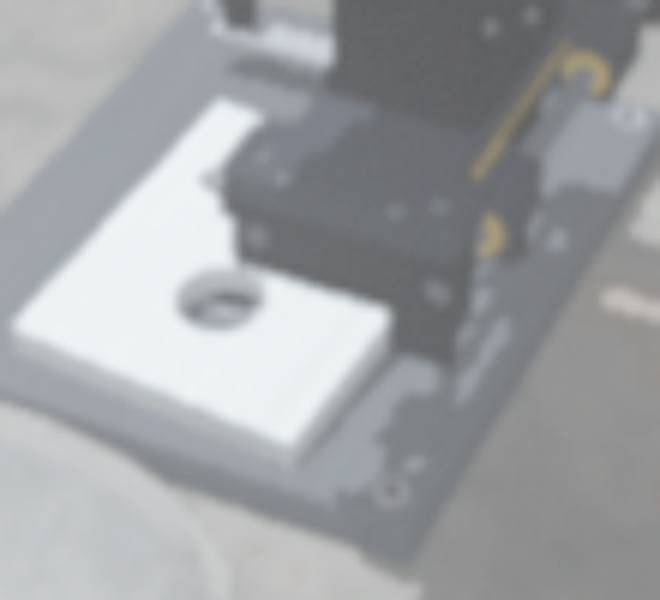

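```bash
cat >> h.py <<'E'
def rayplane(im,u,v,n,c):
    P=np.array(im["pose"]); d=P[:3,:3]@np.array([(u-im["cx"])/im["fx"],(v-im["cy"])/im["fy"],1.]); o=P[:3,3]
    n=np.array(n); return o+d*((np.dot(n,c)-n@o)/(n@d))
E
python3 - <<'E'
from h import *
im=np.load("pics/s2.npz")
n=[np.cos(BY),np.sin(BY),0]
for bx in(-.072,-.083,-.09):
  c=[*fromspec((bx,0)),0]
  for u,v in((280.5,257.5),(290.3,260.8),(254.2,244.2),(286,245)):
    p=rayplane(im,u,v,n,c); print(bx,(u,v),np.round(tobase(p)*1000,1),round(p[2]*1000,1))
E
```

```text
-0.072 (280.5, 257.5) [-72. -74.] 48.2
-0.072 (290.3, 260.8) [-72.  -94.8] 47.7
-0.072 (254.2, 244.2) [-72.  -16.8] 61.4
-0.072 (286, 245) [-72.  -85.1] 84.6
-0.083 (280.5, 257.5) [-83.  -78.9] 59.4
-0.083 (290.3, 260.8) [-83.  -99.4] 58.9
-0.083 (254.2, 244.2) [-83.  -22.8] 72.3
-0.083 (286, 245) [-83.  -89.9] 95.0
-0.09 (280.5, 257.5) [-90.  -82.1] 66.5
-0.09 (290.3, 260.8) [ -90.  -102.3] 66.0
-0.09 (254.2, 244.2) [-90.  -26.7] 79.2
-0.09 (286, 245) [-90.  -92.9] 101.7
```

```bash
python3 - <<'E'
from h import *
im=np.load("pics/s2.npz")
c=im["pixels"][120:280,200:360,::-1].astype(float);c=np.clip((c/255)**.45*255,0,255).astype(np.uint8)
cv2.imwrite("pics/s2b.png",cv2.resize(c,None,fx=3.7*1.3/1.3,fy=3.7,interpolation=cv2.INTER_CUBIC))
im=save("top","t2.png"); c=im["pixels"][120:280,190:390,::-1].astype(float);c=np.clip((c/255)**.45*255,0,255).astype(np.uint8)
cv2.imwrite("pics/t2b.png",cv2.resize(c,None,fx=3.7,fy=3.7,interpolation=cv2.INTER_CUBIC))
E
```

```text
(no output)
```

View pics/s2b.png

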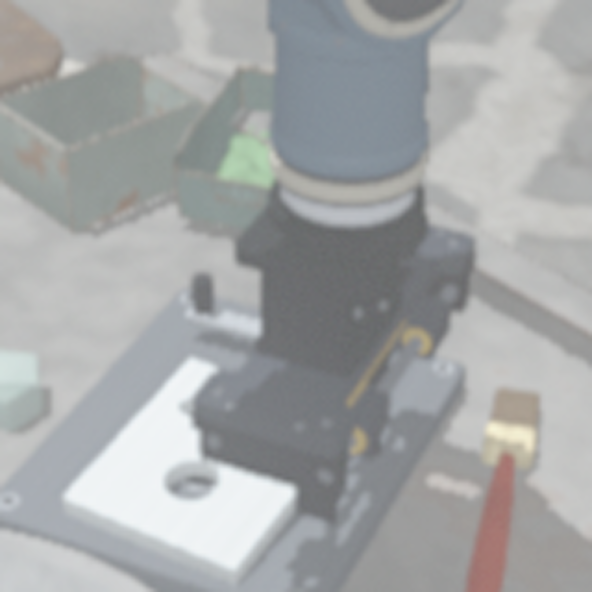

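View pics/t2b.png

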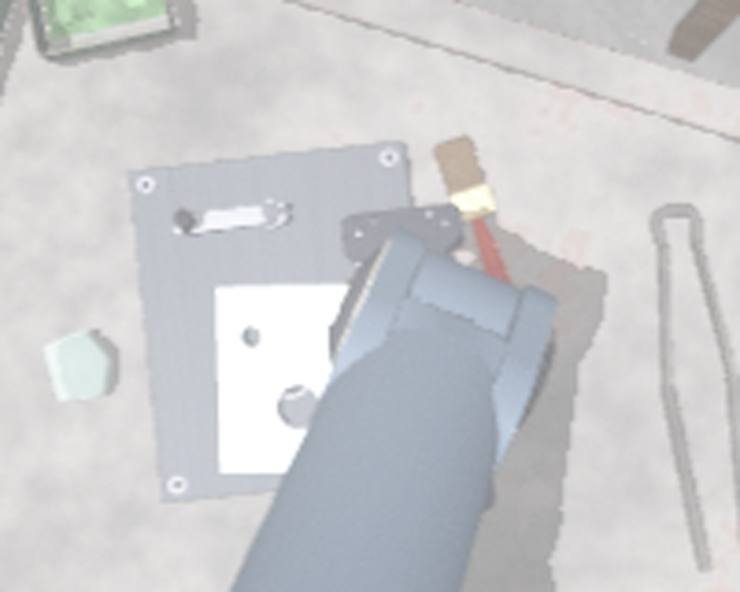

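Call:
apply_moves(deltas=[0,0,-7,0,0,0,-13,0,0,0,-18,0,0,0,-21,0,0,0,-22,0,0,0,-22,0])

```text
time_s: 5.9
position: [0.5258, -0.0809, -0.0103]
tcp_rot: [-0.001, 0.656, 0.755, -0.002]
ft_force: [0.5, -0.4, 0.1]
gripper_width: 0.552
```

```bash
python3 st.py w8; python3 - <<'E'
from h import *
im=ctrl.get_image("scene"); np.savez("pics/s3.npz",**im)
c=im["pixels"][200:300,215:325,::-1].astype(float);c=np.clip((c/255)**.5*255,0,255).astype(np.uint8)
cv2.imwrite("pics/s3.png",cv2.resize(c,None,fx=6,fy=6,interpolation=cv2.INTER_LINEAR))
E
```

```text
t 5.9 tcp [ 0.5258 -0.0809 -0.0103] yaw 0.14 F [ 0.5 -0.4  0.1] w 0.552
[-43.2 -84.4] z -10.3
```

View pics/s3.png

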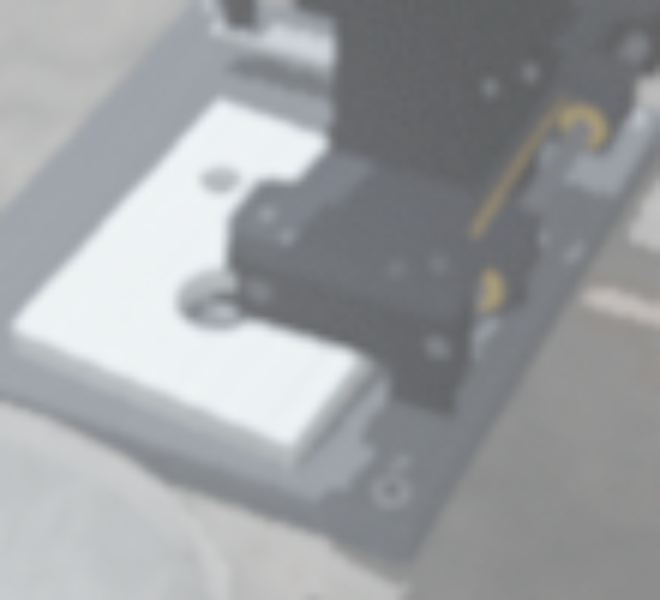

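Call:
apply_moves(deltas=[-0.5,4,-2,0,-1,7,-2,0,-1.3,9,-2,0,-1.5,10.5,-2,0,-1.7,12,-2,0,-1.9,13.5,-2,0,-1.9,13.5,-2,0])

```text
time_s: 6.58
position: [0.5248, -0.0674, -0.0116]
tcp_rot: [0.0, 0.656, 0.755, -0.001]
ft_force: [1.6, -1.7, -1.0]
gripper_width: 0.552
```

```bash
python3 st.py w9; python3 pl.py w9 .075
```

```text
t 6.58 tcp [ 0.5248 -0.0674 -0.0116] yaw 0.1401 F [ 1.6 -1.7 -1. ] w 0.552
[-42.3 -70.9] z -11.6
(342.5, 200.0, 44, 51, array([-16. , -34.8]))
(230.0, 116.5, 77, 78, array([-63.4,   0.3]))
(359.5, 40.5, 44, 46, array([-12.5,  28.6]))
```

View pics/w9.png

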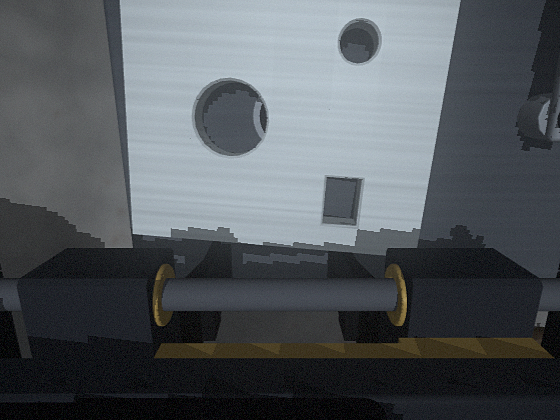

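Call:
apply_moves(deltas=[-0.2,1.5,0,0,-0.4,3,0,0,-0.4,3,0,0])

```text
time_s: 6.88
position: [0.5243, -0.064, -0.0117]
tcp_rot: [-0.0, 0.656, 0.755, -0.001]
ft_force: [0.4, -1.5, -0.1]
gripper_width: 0.551
```

```bash
python3 st.py w10; python3 pl.py w10 .075
```

```text
t 6.88 tcp [ 0.5243 -0.064  -0.0117] yaw 0.1405 F [ 0.4 -1.5 -0.1] w 0.551
[-42.4 -67.5] z -11.7
(341.0, 200.5, 43, 50, array([-16.7, -31.6]))
(227.5, 119.0, 76, 79, array([-64.5,   2.7]))
(355.5, 40.5, 44, 46, array([-14.,  32.]))
```

Call:
apply_moves(deltas=[0.5,-4,0,0,1.2,-8,0,0,1.8,-13,0,0,2,-14,25,0,2,-14,60,0,2,-14,90,0,-10,-5,110,-0.12,-25,5,110,-0.24,-40,15,110,-0.36,-55,25,110,-0.48,-70,35,110,-0.6,-80,45,110,-0.72], jaw=0.1)

```text
time_s: 7.93
position: [0.4422, -0.0191, 0.0981]
tcp_rot: [-0.001, 0.881, 0.473, -0.002]
ft_force: [1.1, 0.6, 0.2]
gripper_width: 0.897
```

```bash
python3 - <<'E'
from h import *
o=ctrl.get_obs(); print(np.round(o["joints"],3),o["position"],o["gripper_width"],o["ft_force"])
E
```

```text
[-0.669  0.238  0.721  2.183 -0.221  0.794 -0.392] [ 0.44224989 -0.01908003  0.09811629] 0.8971267296445734 [1.12112847 0.64653887 0.22216015]
```

Call:
apply_moves(deltas=[-2,2,0,-0.12,-5,4,0,-0.24,-8,6,0,-0.36,-10,8,0,-0.48,-12,10,0,-0.6,-14,10,0,-0.72,-14,10,0,-0.84,-14,10,0,-0.845,-14,10,0,-0.845])

```text
time_s: 8.68
position: [0.4281, -0.0093, 0.0981]
tcp_rot: [-0.002, 0.997, 0.071, -0.001]
ft_force: [-0.2, 0.2, 0.3]
gripper_width: 0.896
```

```bash
python3 st.py w11;  python3 - <<'E'
from h import *
o=ctrl.get_obs(); print(np.round(o["joints"],3))
im=np.load("pics/w11.npz"); 
E
```

```text
t 8.68 tcp [ 0.4281 -0.0093  0.0981] yaw -1.4289 F [-0.2  0.2  0.3] w 0.896
[-130.     0.2] z 98.1
[-0.859  0.244  0.919  2.22  -0.278  0.794 -1.185]
```

View pics/w11.png

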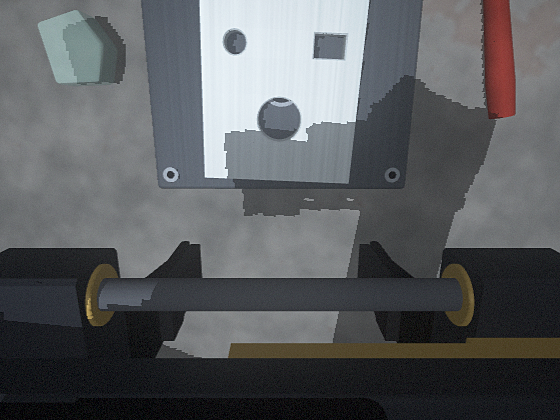

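Call:
apply_moves(deltas=[0,0,-30,0,0,0,-60,0,0,0,-85,0,0,0,-98,0,0,0,-106,0,0,0,-110,0,0,0,-110,0])

```text
time_s: 9.32
position: [0.4282, -0.0094, -0.0121]
tcp_rot: [-0.002, 0.997, 0.071, -0.001]
ft_force: [1.1, -0.0, 0.7]
gripper_width: 0.899
```

```bash
python3 st.py w12; python3 pl.py w12 .075 100
```

```text
t 9.32 tcp [ 0.4282 -0.0094 -0.0121] yaw -1.4283 F [ 1.1 -0.   0.7] w 0.899
[-129.9   -0. ] z -12.1
(273.5, 127.0, 64, 63, array([-64.7,   3. ]))
(278.5, 93.0, 26, 9, array([-51.5,   1. ]))
```

View pics/w12.png

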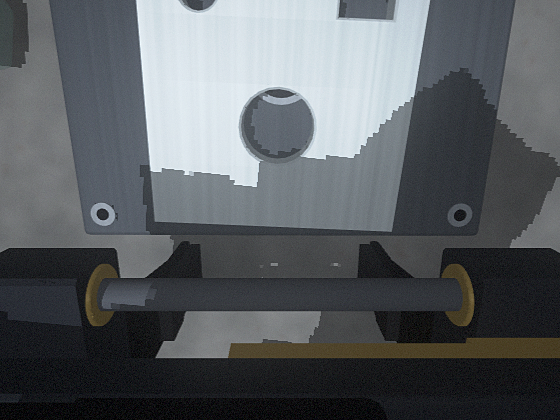

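Call:
apply_moves(deltas=[4,0.6,0,0,8,1.1,0,0,10,1.4,0,0,12,1.7,0,0,14,2,0,0,16,2.3,0,0,18,2.5,0,0,20,2.8,0,0,20,2.8,0,0])

```text
time_s: 10.12
position: [0.448, -0.0065, -0.0116]
tcp_rot: [-0.002, 0.997, 0.071, -0.001]
ft_force: [-4.3, -1.7, 1.3]
gripper_width: 0.896
```

```bash
python3 st.py w13; python3 pl.py w13 .075 100
```

```text
t 10.12 tcp [ 0.448  -0.0065 -0.0116] yaw -1.428 F [-4.3 -1.7  1.3] w 0.896
[-1.098e+02  1.000e-01] z -11.6
(273.0, 153.0, 69, 55, array([-55.3,   3.4]))
(278.0, 128.5, 47, 28, array([-45.2,   1.4]))
```

View pics/w13.png

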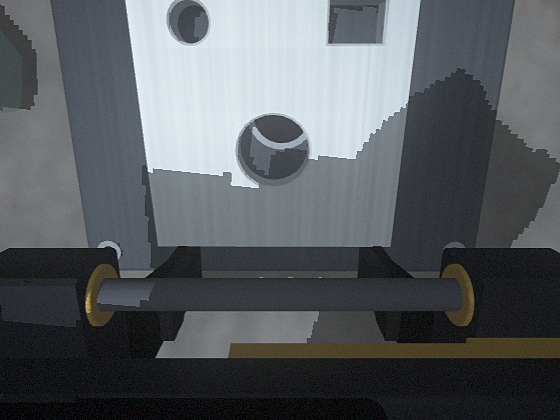

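```bash
python3 - <<'E'
from h import *
im=np.load("pics/w13.npz")
for t in [((188,21),(356,21),.0391)]:
    a=tobase(ray(im,*t[0],t[2]))*1000; b=tobase(ray(im,*t[1],t[2]))*1000; print(np.round(a,1),np.round(b,1),"yaw",(b[0]-a[0])/64)
for u in (159,393):
    print(np.round(tobase(ray(im,u,246,.032))*1000,1))
E
```

```text
[-5.4 35.7] [ -5.3 -28.2] yaw 0.001170791768117005
[-100.    57.5]
[-99.5 -52.8]
```

Call:
apply_moves(deltas=[1.9,-0.4,0,0,3.8,-0.8,0,0,5.7,-1.2,0,0,7.6,-1.6,0,0,9.5,-2.0,0,0,10.5,-2.3,0,0,10.5,-2.3,0,0])

```text
time_s: 10.75
position: [0.4609, -0.0089, -0.0112]
tcp_rot: [-0.002, 0.997, 0.071, 0.001]
ft_force: [-0.9, 0.1, 0.5]
gripper_width: 0.9
```

```bash
python3 st.py w14
```

```text
t 10.75 tcp [ 0.4609 -0.0089 -0.0112] yaw -1.428 F [-0.9  0.1  0.5] w 0.9
[-97.4  -4.1] z -11.2
```

View pics/w14.png

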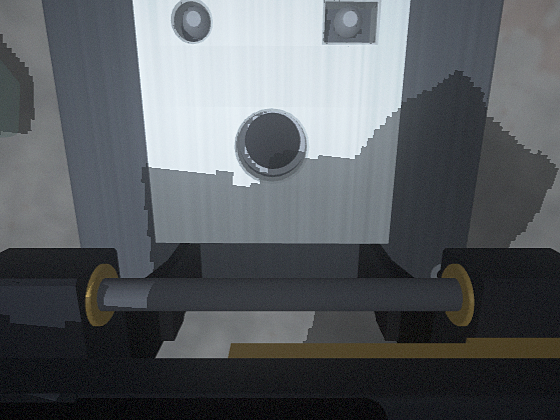

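Call:
apply_moves(deltas=[-4,-0.6,0,0,-8,-1.1,0,0,-12,-1.7,0,0,-14,-2,20,0,-14,-2,50,0,-14,-2,85,0,-14,-2,120,0,-10,-2,150,0,0,0,170,0,0,2,180,0,0,2,180,0])

```text
time_s: 11.72
position: [0.4624, -0.0065, 0.1709]
tcp_rot: [-0.003, 0.997, 0.072, 0.003]
ft_force: [-0.4, 0.7, -0.5]
gripper_width: 0.902
```

```bash
python3 st.py w15; python3 - <<'E'
from h import *
im=ctrl.get_image("scene"); np.savez("pics/s4.npz",**im)
c=im["pixels"][190:300,190:330,::-1]
cv2.imwrite("pics/s4.png",cv2.resize(c,None,fx=5,fy=5,interpolation=cv2.INTER_LINEAR))
E
```

```text
t 11.72 tcp [ 0.4624 -0.0065  0.1709] yaw -1.4273 F [-0.4  0.7 -0.5] w 0.902
[-95.6  -1.8] z 170.9
```

View pics/w15.png

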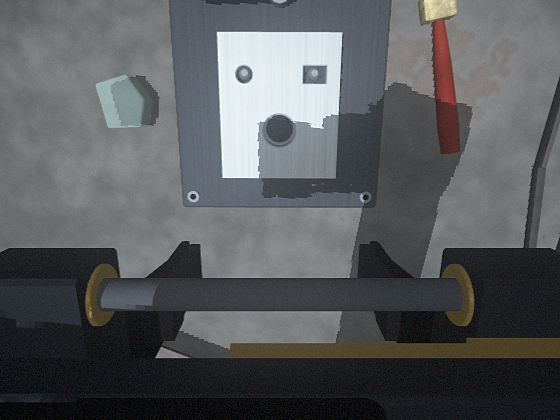

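View pics/s4.png

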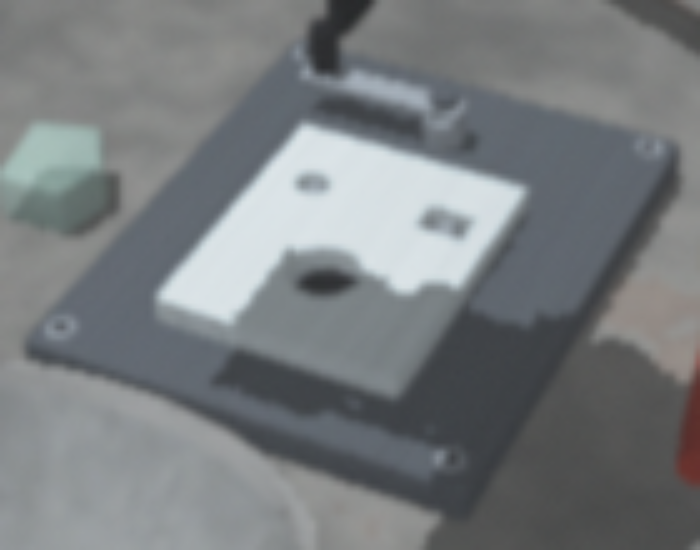

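```bash
cat > seat.py <<'E'
from h import *
import sys
im=np.load(f"pics/{sys.argv[1]}.npz"); px=im["pixels"]; thr=int(sys.argv[2]); x0,y0,x1,y1=map(int,sys.argv[3:7])
w=((px.min(2)>thr)&(px[:,:,2].astype(int)>=px[:,:,0])).astype(np.uint8)*255
Rm=np.zeros_like(w);Rm[y0:y1,x0:x1]=255;w&=Rm
w=cv2.morphologyEx(w,cv2.MORPH_OPEN,np.ones((3,3),np.uint8))
q,a=quad(w);B=tobase(np.array([ray(im,u,v,.032) for u,v in q]))*1000
print(np.round(q,1).tolist());print(np.round(B,1).tolist(),"sides",[round(float(np.linalg.norm(B[i]-B[i-1])),1) for i in range(4)],"c",np.round(B.mean(0),1))
E
python3 seat.py w15 128 205 20 355 195; python3 - <<'E'
from h import *
im=np.load("pics/w15.npz")
px=im["pixels"]; print(px[100,300],px[150,300],px[150,360],px[60,360])
c=px[50:100,220:345,::-1]; cv2.imwrite("pics/w15z.png",cv2.resize(c,None,fx=6,fy=6,interpolation=cv2.INTER_CUBIC))
E
```

```text
[[341.6000061035156, 32.0], [337.20001220703125, 123.69999694824219], [222.3000030517578, 185.0], [216.6999969482422, 32.0]]
[[43.1, -54.5], [-35.0, -54.2], [-93.6, 55.4], [42.9, 55.0]] sides [109.4, 78.1, 124.3, 136.6] c [-10.6   0.4]
[223 233 239] [127 136 144] [54 60 60] [ 89  96 106]
```

View pics/w15z.png

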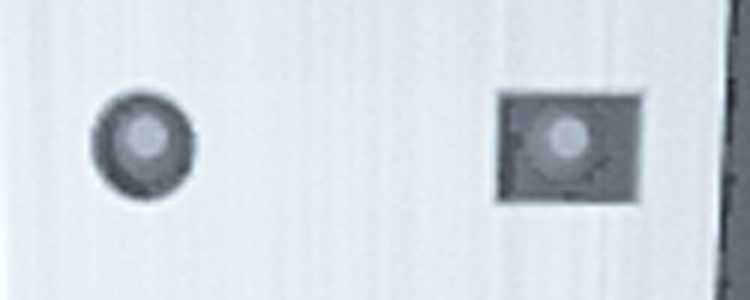

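```bash
python3 - <<'E'
from h import *
im=np.load("pics/w15.npz")
f=lambda p,z:np.round(tobase(ray(im,*p,z))*1000,1)
for z in(.032,.036,.039): print(z,"hole0",f((244,74.2),z),"hole1",f((314.8,74.7),z))
print("pins",f((245,72.8),.029),f((314.7,72.8),.029))
# sizes: edges with rows
px=im["pixels"].astype(int).min(2)
col=px[20:200,230]; print("col230 far/near",[20+i for i in range(len(col)-1) if abs(col[i+1]-col[i])>35])
for r in (50,100,112,165):
  row=px[r]; print(r,[i for i in range(200,355) if abs(row[i+1]-row[i])>25])
E
```

```text
0.032 hole0 [ 8.2 31.8] hole1 [  7.9 -32. ]
0.036 hole0 [ 7.8 31.4] hole1 [  7.5 -31.7]
0.039 hole0 [ 7.5 31.1] hole1 [  7.2 -31.4]
pins [ 9.7 31.2] [  9.8 -32.2]
col230 far/near [31, 177]
50 [216, 217, 340, 341, 342]
100 [218, 219, 338, 339, 340]
112 [218, 219, 337, 338, 340]
165 [220, 221, 258, 335]
```

```bash
python3 - <<'E'
from h import *
im=np.load("pics/w15.npz")
for r,a,b in((50,217,341.5),(100,219,339.5),(165,221,335.5)):
  for z in(.032,.04):
    print(r,z,np.round(np.linalg.norm(ray(im,a,r,z)-ray(im,b,r,z))*1000,1), np.round(tobase(ray(im,a,r,z))*1000,1))
for z in (.032,.0365,.0415): print("far edge",z,np.round(tobase(ray(im,230,31.5,z))*1000,1),"near edge",np.round(tobase(ray(im,230,177.5,.032))*1000,1))
E
```

```text
50 0.032 110.4 [28.3 55.3]
50 0.04 107.8 [27.1 54. ]
100 0.032 110.6 [-14.1  55.3]
100 0.04 108.0 [-14.4  54. ]
165 0.032 110.2 [-74.1  55.9]
165 0.04 107.6 [-72.9  54.5]
far edge 0.032 [43.3 43.3] near edge [-86.2  47.6]
far edge 0.0365 [42.4 42.7] near edge [-86.2  47.6]
far edge 0.0415 [41.4 42. ] near edge [-86.2  47.6]
```

Call:
apply_moves(deltas=[35,15,0,0,70,32,0,0,105,50,0,0,140,66,0,0,170,80,0,0,185,88,0,0,187,89,-30,0,187,89,-60,0,187,89,-90,0,187,89,-110,0,187,89,-120,0,187,89,-120,0], jaw=1)

```text
time_s: 12.82
position: [0.6438, 0.0815, 0.0444]
tcp_rot: [-0.002, 0.997, 0.071, -0.003]
ft_force: [0.1, 0.3, 0.4]
gripper_width: 0.073
```

```bash
cat > sc.py <<'E'
from h import *
import sys
o=ctrl.get_obs(); b=tobase(o["position"])*1000; print("t",o["time_s"],np.round(b,1),"z",round(o["position"][2]*1000,1),"F",np.round(o["ft_force"],1),"w",o["gripper_width"],np.round(o["joints"],2))
im=ctrl.get_image("scene"); np.savez(f"pics/{sys.argv[1]}.npz",**im)
c=im["pixels"][160:290,190:350,::-1].astype(float);c=np.clip((c/255)**.6*255,0,255).astype(np.uint8)
cv2.imwrite(f"pics/{sys.argv[1]}.png",cv2.resize(c,None,fx=4.6,fy=4.6,interpolation=cv2.INTER_LINEAR))
E
python3 sc.py s5
```

```text
t 12.8167 [96.3 59.9] z 44.4 F [0.1 0.3 0.4] w 0.07288154090836212 [-0.7   0.68  0.75  1.75 -0.57  0.94 -1.13]
```

View pics/s5.png

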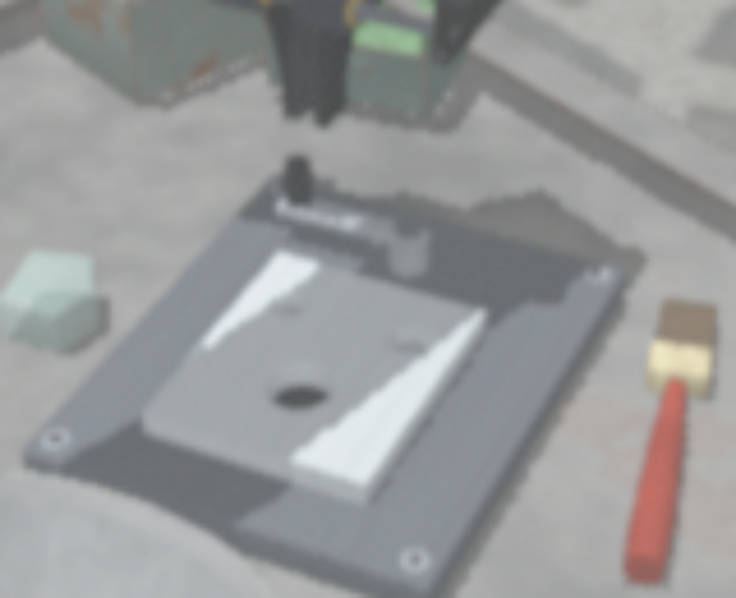

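Call:
apply_moves(deltas=[6,1,0,0,7,1,-5,0,7,1,-15,0,7,1,-25,0,7,1,-31,0,7,1,-33,0,7,1,-33,0])

```text
time_s: 13.45
position: [0.6518, 0.0825, 0.0126]
tcp_rot: [-0.002, 0.997, 0.071, -0.002]
ft_force: [-1.3, 0.2, 0.4]
gripper_width: 0.005
```

```bash
python3 sc.py s6
```

```text
t 13.45 [104.4  59.8] z 12.6 F [-1.3  0.2  0.4] w 0.005075500164853945 [-0.67  0.73  0.72  1.75 -0.6   0.9  -1.11]
```

View pics/s6.png

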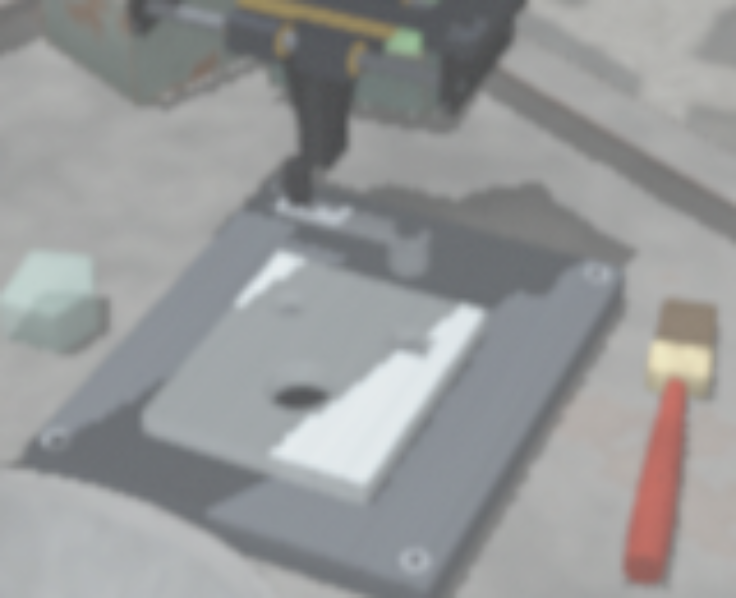

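```bash
python3 - <<'E'
import numpy as np
BY=.14; s=np.array([104.4,59.8])
for th in np.arange(0,1.601,.08):
    d=16.5+1*np.sin(2*th)-2.5*(th/1.57)
    p=np.array([75-60*np.sin(th)+d*np.cos(th),60*np.cos(th)+d*np.sin(th)])-s
    w=[p[0]*np.cos(BY)-p[1]*np.sin(BY),p[0]*np.sin(BY)+p[1]*np.cos(BY)]
    print(round(th,2),np.round(p+s,1),np.round(w,1))
E
```

```text
0.0 [91.5 60. ] [-12.8  -1.6]
0.08 [86.7 61.1] [-17.7  -1.2]
0.16 [81.8 61.9] [-22.7  -1.1]
0.24 [76.8 62.2] [-27.6  -1.4]
0.32 [71.9 62.2] [-32.5  -2.2]
0.4 [66.9 61.7] [-37.4  -3.3]
0.48 [62.  60.9] [-42.2  -4.9]
0.56 [57.1 59.6] [-46.8  -6.8]
0.64 [52.4 57.9] [-51.3  -9.1]
0.72 [47.7 55.9] [-55.6 -11.8]
0.8 [43.3 53.4] [-59.7 -14.8]
0.88 [39.  50.6] [-63.5 -18.2]
0.96 [35.  47.4] [-67.  -21.9]
1.04 [31.2 43.9] [-70.3 -25.9]
1.12 [27.7 40.1] [-73.2 -30.2]
1.2 [24.6 36. ] [-75.7 -34.7]
1.28 [21.8 31.6] [-77.8 -39.5]
1.36 [19.4 27. ] [-79.6 -44.4]
1.44 [17.4 22.2] [-80.9 -49.4]
1.52 [15.8 17.2] [-81.8 -54.5]
1.6 [14.6 12.1] [-82.3 -59.7]
```

Call:
apply_moves(deltas=[-7,-1,0,0,-13,-1.5,0,0,-18,-1,0,0,-23,-1,0,0,-28,-1.5,0,0,-33,-2,0,0,-37,-3,0,0,-42,-5,0,0,-47,-7,0,0,-51,-9,0,0,-51,-9,0,0])

```text
time_s: 14.42
position: [0.5998, 0.0733, 0.0131]
tcp_rot: [-0.002, 0.997, 0.071, -0.003]
ft_force: [-0.4, 0.0, -0.3]
gripper_width: 0.006
```

```bash
python3 sc.py s7
```

```text
t 14.4167 [51.6 58. ] z 13.1 F [-0.4  0.  -0.3] w 0.006409713566108406 [-0.71  0.66  0.73  1.88 -0.6   0.83 -1.09]
```

View pics/s7.png

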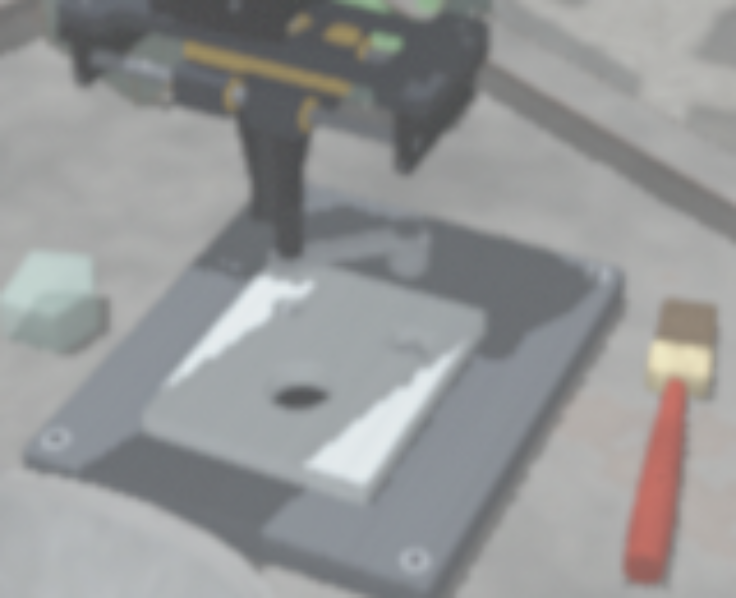

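Call:
apply_moves(deltas=[-3.6,-2.6,0,0,-7.7,-5.6,0,0,-11.5,-9,0,0,-15,-12.7,0,0,-18.3,-16.7,0,0,-21.2,-21,0,0,-23.7,-25.5,0,0,-25.8,-30,0,0,-27.5,-35,0,0,-29,-40,0,0,-29.5,-43,0,0,-29.5,-43,0,0])

```text
time_s: 15.47
position: [0.5705, 0.0292, 0.0132]
tcp_rot: [-0.002, 0.998, 0.07, -0.003]
ft_force: [-0.2, -0.1, 0.1]
gripper_width: 0.005
```

```bash
python3 sc.py s8
```

```text
t 15.4667 [16.4 18.4] z 13.2 F [-0.2 -0.1  0.1] w 0.004914906929533288 [-0.66  0.62  0.74  1.96 -0.59  0.79 -1.01]
```

View pics/s8.png

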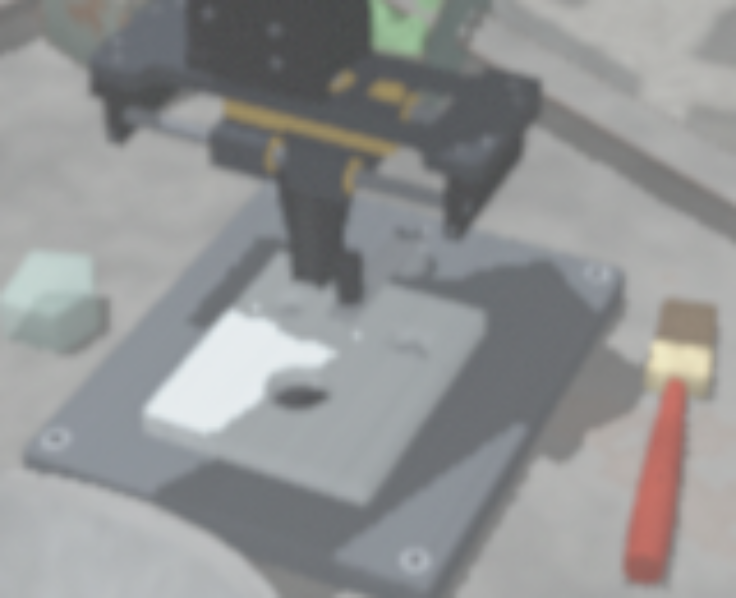

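Call:
apply_moves(deltas=[0,-1.5,0,0,0,-3,0,0,0,-4.5,0,0,0,-4.5,0,0])

```text
time_s: 15.85
position: [0.5705, 0.0264, 0.013]
tcp_rot: [-0.003, 0.997, 0.071, -0.003]
ft_force: [-0.3, 2.6, -0.5]
gripper_width: 0.006
```

Call:
apply_moves(deltas=[0,-2.5,0,0,0,-4,0,0,0,-4,0,0])

```text
time_s: 16.1
position: [0.5705, 0.0263, 0.013]
tcp_rot: [-0.005, 0.997, 0.072, -0.003]
ft_force: [-1.0, 9.0, 1.0]
gripper_width: 0.009
```

```bash
python3 sc.py s9
```

```text
t 16.1 [16.  15.5] z 13.0 F [-1.  9.  1.] w 0.009286272043950484 [-0.65  0.62  0.73  1.96 -0.59  0.8  -1.  ]
```

Call:
apply_moves(deltas=[-0.5,4,0,0,-1,8,0,0,-1.7,13,0,0,-2,15,25,0,-2,15,60,0,-2,15,100,0,-30,10,130,0,-60,0,150,0,-90,-20,160,0,-105,-25,160,0,-105,-25,160,0])

```text
time_s: 17.07
position: [0.4621, -0.0007, 0.1731]
tcp_rot: [-0.007, 0.998, 0.07, -0.004]
ft_force: [-0.5, -0.3, -0.0]
gripper_width: 0.008
```

```bash
python3 sc.py s10; python3 st.py w16
```

```text
t 17.0667 [-95.1   3.9] z 173.1 F [-0.5 -0.3 -0. ] w 0.00789399904007371 [-0.96  0.19  1.02  2.07 -0.21  0.99 -1.26]
t 17.12 tcp [0.4642 0.0008 0.1732] yaw -1.4286 F [0.8 0.7 0.4] w 0.007
[-92.8   5.1] z 173.2
```

View pics/w16.png

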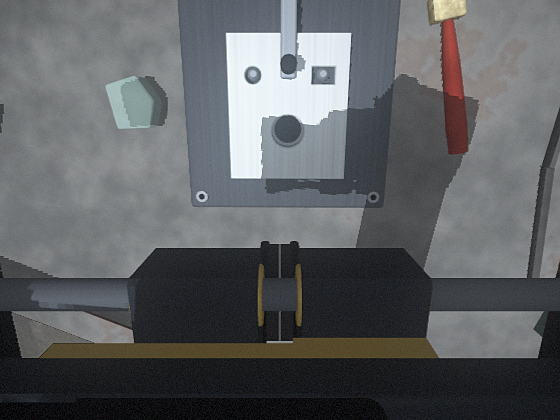

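View pics/s10.png

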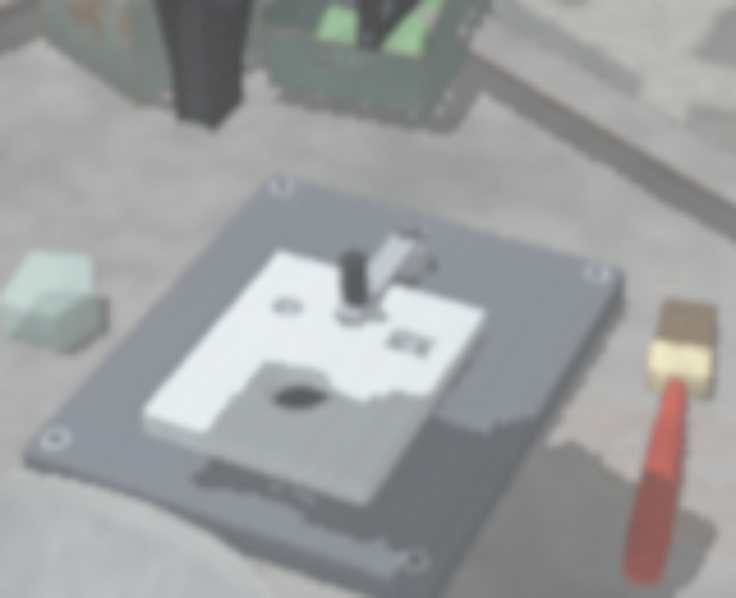

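```bash
python3 - <<'E'
from h import *
im=np.load("pics/w16.npz"); px=im["pixels"]
g=px[60:95,240:340].min(2); m=(g<150).astype(np.uint8)
n,l,s,c=cv2.connectedComponentsWithStats(m)
for i in range(1,n):
    if s[i,4]>60:
        u,v=s[i,0]+s[i,2]/2-.5+240,s[i,1]+s[i,3]/2-.5+60; print((u,v),s[i,2:],np.round(tobase(ray(im,u,v,.032))*1000,1))
k=tobase(ray(im,289,63,.0665))*1000; print("knob",np.round(k,1),"theta",np.arctan2(75-k[0],k[1]))
for r,a,b in [(50,None,None),(112,None,None),(165,None,None)]:
    row=px[r].astype(int).min(1); e=[i+.5 for i in range(205,375) if abs(row[i+1]-row[i])>25]; 
    print(r,e[0],e[-1],np.round(np.linalg.norm(ray(im,e[0],r,.032)-ray(im,e[-1],r,.032))*1000,1))
E
```

```text
(np.float64(292.0), np.float64(69.0)) [ 25  19 310] [14.  -3.5]
(np.float64(252.5), np.float64(75.0)) [ 16  17 190] [ 8.9 32.2]
(np.float64(322.5), np.float64(74.5)) [ 24  18 359] [  9.3 -31.1]
knob [15.  -0.3] theta 1.576113962755283
50 225.5 351.5 112.0
112 227.5 346.5 110.6
165 229.5 344.5 111.3
```

Every measurement agrees: both holes are within about 2 mm of their pins, the plate is flat and the keeper is at 1.57 rad. The gripper is clear, so I'm handing the job in.

```bash
python3 - <<'E'
from h import *
ctrl.hand_in()
E
```

```text
the job is handed in; nothing more can be done
```

The plate is seated over both pins and the keeper stands closed over it. I handed the job in at about 17 s of the 72 s allowed; the hand-in reports no verdict.

**What I did:** With two fingertips I pushed the plate's right edge sideways to centre it and take out part of the skew. Then I pushed its near edge forward, slightly obliquely at the end, until it dropped over both pins. I checked that it was seated, closed the jaws and pushed the knob round to the end stop, where the force rose to about 9 N with no further movement. Then I drew clear.

**Last checks (wrist camera):**

| Item | Measured | Target |
|---|---|---|
| Round hole, in the base frame | (8.9, 32.2) mm | pin at (10, 32) mm |
| Slot, in the base frame | (9.3, -31.1) mm | pin at (10, -32) mm |
| Plate width at seated height, far to near | 110.6 to 112 mm | 110 mm |
| Keeper angle | about 1.58 rad | 1.35 rad or more |

- **Flatness:** The plate's width came out nearly the same from far to near, which fits a plate lying flat. I did not measure its height separately.
- **Other objects:** I measured no displacement for the brush, glass lump or jacks. The brush and glass lump look unmoved in the pictures, and I never worked near the jacks.

**What disagreed:** The real fingertips end about 37 mm above the TCP the robot reports. My first sideways pushes passed over the plate with no contact, and two camera views confirmed the offset. I corrected for it in every move after that.

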